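Latch the guard gate of the abrasion tester

TASK

Shut the clear guard gate on the front of the abrasion tester: take the red latch bar by its black grip, lift it over the lip of the yellow keeper, ease the gate in against its spring buffer and lower the bar to the bottom of the keeper's notch, so that the gate stays latched when you let go. Feel your way: do not ram the bar into the keeper or force it down on the lip, and leave the brass weight, the bottle and the specimen tray where they are.

Things in the scene. Friction and masses are not known exactly. Their poses are not given: they have to be found in the camera images.
- tester: Bench abrasion tester: stainless base 450 x 480 x 58 mm high, sloping blue console at the back, its front open to the robot and closed by a low guard gate. Origin on the bench under the middle of the shut gate leaf; its x points into the machine (the way the gate shuts), y to the hinge side, z up.
- gate (a joint): Guard gate: clear panel in a 20 mm thick aluminium frame, leaf 300 mm wide, upper edge 160 mm above the bench. Angle in rad: 0 with the leaf in line with the tester's front, growing as the free edge swings out towards the robot. It starts ajar and stays where it is left, with slight friction. Latched, it reads between about -0.03 and 0.035, depending on how the keeper is set.
- gate_hinge (a point): Point on the vertical hinge axis of the gate, 150 mm above the bench. The leaf runs from here towards the tester's -y when shut.
- latch (a joint): Red steel latch bar 8 mm thick, 20 mm high, 245 mm long, about 0.35 kg, on a level pivot on the gate's outer face, in a plane parallel to the leaf and 38 mm outside its mid-plane. Angle in rad: 0 level, growing as the free end rises. It falls by its own weight; with nothing beneath, it hangs on a pin at -0.05. At the bottom of the notch it reads 0, lying on the keeper's lip about 0.09.
- latch_pivot (a point): Axis of the latch bar's pivot on the gate, at mid-height of the bar, 140 mm along the leaf from the hinge axis.
- latch_grip (a point): Centre of the black upright grip on the bar: 12 mm thick across the gate, 30 mm along the bar, 44 mm high, 160 mm from the pivot towards the free end and 52 mm above the bar's mid-line. It stands 20 mm clear above the gate's upper edge; pinch it from above across its 12 mm.
- latch_tip (a point): Middle of the underside of the bar where it crosses the keeper, 205 mm from the pivot; this is the place that must enter the notch.
- latch_bar: The red latch bar with its black grip; origin on the pivot axis, x across the gate, y along the bar (the free end at -y), z up.
- keeper_post: Aluminium post 30 x 30 x 106 mm beyond the gate's free edge, carrying the yellow keeper; origin in the middle of its foot on the tester's base, axes as the tester's.
- weight: Loose brass weight, 52 mm across, 42 mm high; origin under its centre. Leave it alone.
- spirit: Loose white bottle with a red cap, 60 mm across, 125 mm high; origin under its centre. Leave it alone.
- tray: Loose grey specimen tray 80 x 110 x 18 mm with painted coupons; origin under its centre. Leave it alone.
- buffer_rest (a point): Push-off spring buffer with a black rubber tip, behind the gate's free edge; this fixed point is the front of the tip when it is not pressed. It meets the leaf at a gate angle of about 0.06 rad and from there pushes the gate back out with about 3 to 8 N, so a gate let go before the bar is in the notch springs open again.
- notch_nominal (a point): Middle of the keeper's notch floor at its nominal setting: a fixed point on the post, 38 mm in front of it, 140 mm above the bench. The yellow keeper is clamped in slots and is set up to 10 mm further in (tester's +x) or out from here; that setting is not measured, the bar must find it.
- lip_nominal (a point): Middle of the top of the keeper's lip at the nominal setting (fixed point). The keeper is 26 mm wide; its notch, open upwards, is 12 mm wide. The lip, on the robot's side of it, is 10 mm thick, 18 mm high, with a square face; the back plate behind it is 55 mm high. A bar touching the back plate has 4 mm to spare to the lip, so it can then go straight down.

How it is judged:
By the outcome, as a careful person would: the job done as asked, in the order asked, and still so for the second after the job is handed in, with the robot touching nothing.
It also fails if it takes over 58 s, if anything falls off the work surface, if the arm or the gripper's body presses on something with over 40 N, if the wrist force passes 120 N, or if a joint passes its speed limit or range.

ROBOT

A 6-joint arm with a two-finger parallel gripper is mounted at the origin on the work surface. World frame = base frame: x ahead of the robot, y to its left, z up, the work surface at z = 0. Lengths are in mm, angles in rad, forces in N, time in s.
With the tool pointing down it reaches from about 325 to 850 mm from the base axis. Payload 15.5 kg.
Tool frame: the origin (TCP) lies at the very end of the fingers, on their centre line; the grasp point (between the pads) lies 19 mm behind it; z points along the fingers, y is the line along which they close (so a half turn about z gives the same grasp; the last joint's range is limited). The gripper opens to 91 mm and grips with 3 to 60 N. Pads are 32 mm wide; open, the fingers measure 118 mm over their backs; the gripper's body (76 mm by 178 mm) begins 60 mm behind the grasp point.
Start: joints at [-1.242, 0.494, 1.345, -0, 1.302, -0.096], TCP at [257.018, -569.709, 213.915] pointing down, gripper open.
Joint ranges: [-2.91, 2.91], [-0.82, 2.16], [0.22, 2.67], [-1.22, 4.37], [0.12, 2.79], [-3.08, 3.08]. Speed limits (rad/s): [1.89, 1.89, 2.57, 3.01, 3.01, 3.01].

INTERFACE

Orientations are given as a unit quaternion [w, x, y, z].
In Python, from station import robot, viewer, workorder gives the robot as it stands.
- The arm moves only by the tool send_rows, never from a script. Its argument "commands" is a list that holds one entry, the list of rows, each a list of 4 numbers: the shift along the tool's x, y, z in mm, then the turn about the tool's z in degrees. A call has 1 to 20 rows; each row is the pose to reach, as a shift and turn from the pose commanded when the call began, along the tool's axes at that moment; what a row does not reach only later rows make up. A row lasts 1/8 s, in which the tool goes at most 62.5 mm and 10.7 degrees, less where a joint would pass 70% of its speed; a pose out of reach is approached as far as the arm can. A call with a gripper value outside its range is refused whole. "grip" is the finger opening in mm, from 0 to 91.2, set as the call begins (left out, the last holds). The fingers move at their own pace and stop on an object; the grip force is fixed at half the most. Time passes only in rows, so rows that repeat a pose let the fingers close. It gives the time, the measured TCP pose, the force, the opening and the grip force at its end, in the units of the state.
- robot.get_state(): the state, without advancing time (a new reading comes with each control period).
- viewer.grab_frame(name): name is "scene" or "top"; returns a dict with "color" (384x512x3 uint8, red, green, blue), "K" (3x3 intrinsics, pixels), "camera_from_world" (4x4, takes a point from world to camera coordinates). Camera axes: x right, y down, z forward; pixel columns grow to the right and rows downward; lengths in mm; the calibration is good to about 2 mm. A picture is of the moment at which its call begins. There is no depth.
- workorder.close_job(): hands the job in; it is judged then, once.
The state is a dict: "time": time; "qpos": joint angles; "qd": joint speeds; "effort": joint torques, N m; "tcp_pos": TCP position; "eef_rot": TCP orientation; "contact_force": force on the tool from outside, world axes, zero at the start; "moment": the same for the moment, N m; "finger_gap": opening from 0.0 (shut) to 1.0 (fully open); "grip_force": force on a finger pad.
Only numpy, scipy, OpenCV 4.12 (cv2) and the standard library are available. Lean on these libraries where they do the work, as an engineer would, in place of code of your own. Each camera call takes 0.05 s, during which the arm holds its last target. There are 200 camera calls.

## Working session

There is one attempt and no reset: what is moved stays moved. The work goes in short steps, Python scripts to look and compute and a tool call to move; the robot and the scene stay as the last step left them, time stands still between calls to the robot, and variables do not carry over. Pictures are saved under pics/ and viewed, at most 10 in all, crops included, and the job is handed in when it is done.

Besides the shell and the picture viewer there is one more tool, called after ">>>" as a command line: name --argument value ..., lists and objects as JSON in quotes. send_rows: Moves the arm, as the interface text tells. Its arguments: {"type":"object","properties":{"commands":{"type":"array"},"grip":{"type":"number"}},"required":["commands"]}

```bash
mkdir -p pics; cat > h.py <<'E'
import numpy as np, cv2
from station import robot, viewer, workorder
def grab(n):
    f=viewer.grab_frame(n); return f['color'],np.array(f['K']),np.array(f['camera_from_world'])
def ray(K,T,uv):
    d=np.linalg.inv(K)@[uv[0],uv[1],1]; R=T[:3,:3]; d=R.T@d; return -R.T@T[:3,3], d/np.linalg.norm(d)
def plane(K,T,uv,z):
    o,d=ray(K,T,uv); return o+d*(z-o[2])/d[2]
def tri(obs):
    A=np.zeros((3,3));b=np.zeros(3);rs=[]
    for K,T,uv in obs:
        o,d=ray(K,T,uv);P=np.eye(3)-np.outer(d,d);A+=P;b+=P@o;rs.append((o,d))
    p=np.linalg.solve(A,b); return p,[np.linalg.norm(np.cross(p-o,d)) for o,d in rs]
def proj(K,T,p):
    c=K@(T[:3,:3]@p+T[:3,3]); return c[:2]/c[2]
E
python3 - <<'E'
from h import *
ims=[]
for n in("scene","top"):
    c,K,T=grab(n); np.savez(n,c=c,K=K,T=T)
    cv2.imwrite(f'pics/{n}0.png',cv2.resize(c[:,:,::-1],(800,600),interpolation=cv2.INTER_CUBIC)); print(K,np.round(T,3).tolist())
print(robot.get_state())
E
```

```text
[[351.23025358   0.         261.3515177 ]
 [  0.         351.23025358 189.19637069]
 [  0.           0.           1.        ]] [[-0.372, 0.928, 0.005, 169.559], [0.734, 0.298, -0.611, -376.75], [-0.568, -0.224, -0.792, 1253.116], [0.0, 0.0, 0.0, 1.0]]
[[482.56770575   0.         251.7575281 ]
 [  0.         482.56770575 194.19011507]
 [  0.           0.           1.        ]] [[0.021, -0.999, -0.024, 65.315], [-0.994, -0.018, -0.111, 606.554], [0.11, 0.026, -0.994, 1168.972], [0.0, 0.0, 0.0, 1.0]]
{'time': 0.1, 'qpos': array([-1.24249374e+00,  4.94127907e-01,  1.34607147e+00, -5.15280805e-06,
        1.30247793e+00, -9.55078981e-02]), 'qd': array([-0.00173956, -0.00063275, -0.00167264,  0.00144791,  0.00043539,
        0.00238439]), 'effort': array([ 5.54656999e-04, -8.80241060e+01, -3.82544589e+01,  7.09349848e-02,
        4.82889719e-02, -3.50045241e-05]), 'tcp_pos': array([ 256.91056749, -569.38606862,  213.39283668]), 'eef_rot': array([-5.38371730e-04,  9.77631685e-01,  2.10323545e-01, -6.54503506e-05]), 'contact_force': array([ 0.28662096, -0.96569946, -0.26254915]), 'moment': array([-0.03853086,  0.06228584,  0.00976286]), 'grip_force': 0.0, 'finger_gap': 1.0015008650505945}
```

View pics/scene0.png

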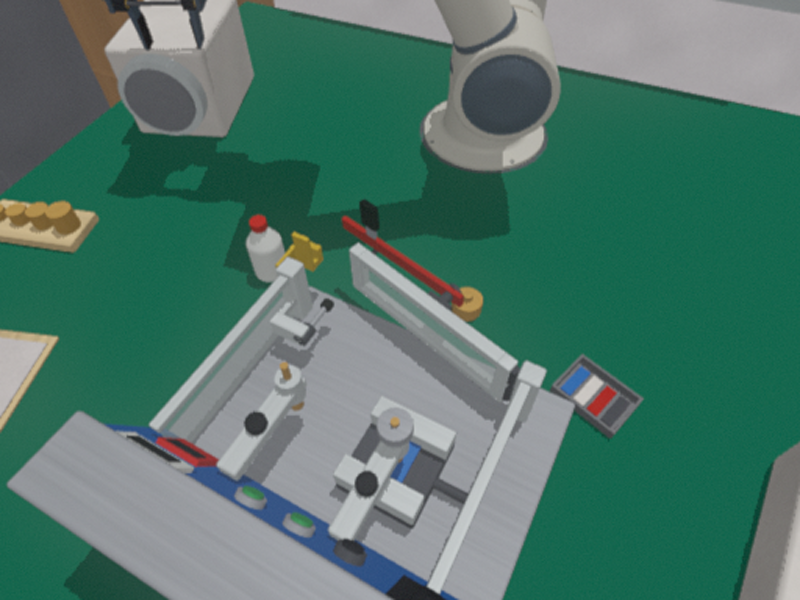

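View pics/top0.png

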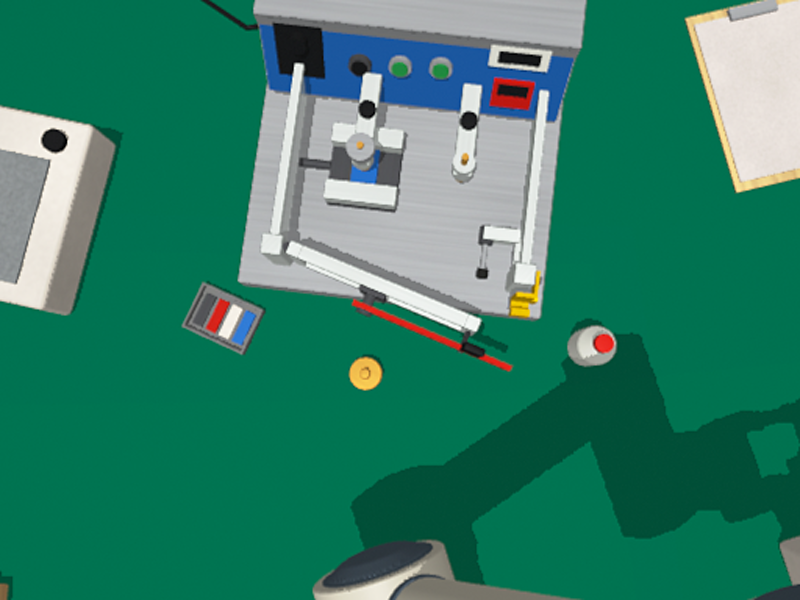

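The scene view shows the gate ajar, with the grip at about (370,215), the bar tip at (345,220) and the keeper at (305,250). In the top view the grip is at (472,349), the bar runs (355,303)–(511,368) and the keeper is at (525,293). Next I'll take crops and masks.

```bash
python3 - <<'E'
from h import *
out=[]
for n,(x0,y0,w,h) in {"scene":(170,120,100,75),"top":(225,145,133,100)}.items():
    d=np.load(n+'.npz');c=d['c'];hsv=cv2.cvtColor(c,cv2.COLOR_RGB2HSV)
    H,S,V=[hsv[...,i].astype(int) for i in range(3)]
    masks={'red':((H<6)|(H>174))&(S>170)&(V>90),'yel':(H>18)&(H<30)&(S>150)&(V>120),'blk':(V<60)}
    for k,m in masks.items():
        num,lab,st,ce=cv2.connectedComponentsWithStats(m.astype(np.uint8))
        for i in range(1,num):
            if st[i,4]>12 and x0<ce[i,0]<x0+w*1.3 and y0<ce[i,1]<y0+h*1.3:
                r=cv2.minAreaRect(np.argwhere(lab==i)[:,::-1].astype(np.float32))
                print(n,k,st[i],ce[i].round(1),np.round(cv2.boxPoints(r),1).tolist())
    out.append(cv2.resize(c[y0:y0+h,x0:x0+w,::-1],(400*2,600),interpolation=cv2.INTER_NEAREST))
    cv2.imwrite(f'pics/{n}c.png',out[-1])
E
```

```text
scene red [219 139  14  12  52] [225.7 143.6] [[218.0, 141.3000030517578], [220.8000030517578, 137.60000610351562], [233.0, 146.6999969482422], [230.1999969482422, 150.39999389648438]]
scene red [241 153  55  38 135] [268.1 171.8] [[240.0, 154.39999389648438], [241.5, 152.3000030517578], [295.29998779296875, 188.60000610351562], [293.79998779296875, 190.8000030517578]]
scene yel [182 149  24  24 300] [194.8 160.3] [[180.10000610351562, 162.0], [187.6999969482422, 147.60000610351562], [208.8000030517578, 158.8000030517578], [201.1999969482422, 173.1999969482422]]
scene blk [230 128  13  20 189] [236.1 137.5] [[229.3000030517578, 128.3000030517578], [240.5, 126.9000015258789], [243.0, 146.8000030517578], [231.8000030517578, 148.1999969482422]]
scene blk [206 192   7   6  23] [209.3 194.3] [[206.0, 194.0], [209.0, 191.0], [212.5, 194.5], [209.5, 197.5]]
top red [226 192  70  32 270] [260.3 207.7] [[224.89999389648438, 194.6999969482422], [226.3000030517578, 191.1999969482422], [295.29998779296875, 220.39999389648438], [293.79998779296875, 223.89999389648438]]
top red [380 214  13  12 110] [385.9 219.3] [[378.0, 219.0], [385.5, 211.5], [393.5, 219.5], [386.0, 227.0]]
top red [307 227  20  10  72] [316.8 231.6] [[306.5, 229.10000610351562], [307.8999938964844, 225.89999389648438], [326.79998779296875, 234.10000610351562], [325.5, 237.1999969482422]]
top yel [326 174  20  30 248] [335.  192.2] [[325.1000061035156, 201.5], [330.1000061035156, 171.5], [346.0, 174.1999969482422], [341.0, 204.1999969482422]]
top yel [224 229  21  21 311] [233.3 238.7] [[224.0, 249.0], [224.0, 229.0], [244.0, 229.0], [244.0, 249.0]]
top blk [305 172   7   6  37] [308.1 174.7] [[305.0, 172.0], [311.0, 172.0], [311.0, 177.0], [305.0, 177.0]]
top blk [295 212  15  17 106] [301.5 222.5] [[290.79998779296875, 219.39999389648438], [299.1000061035156, 212.0], [310.5, 224.6999969482422], [302.29998779296875, 232.10000610351562]]
```

View pics/scenec.png

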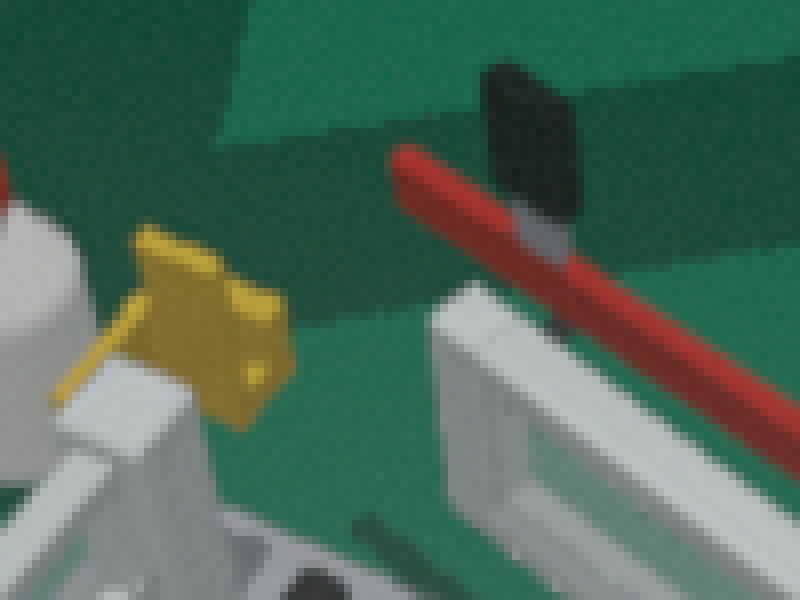

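View pics/topc.png

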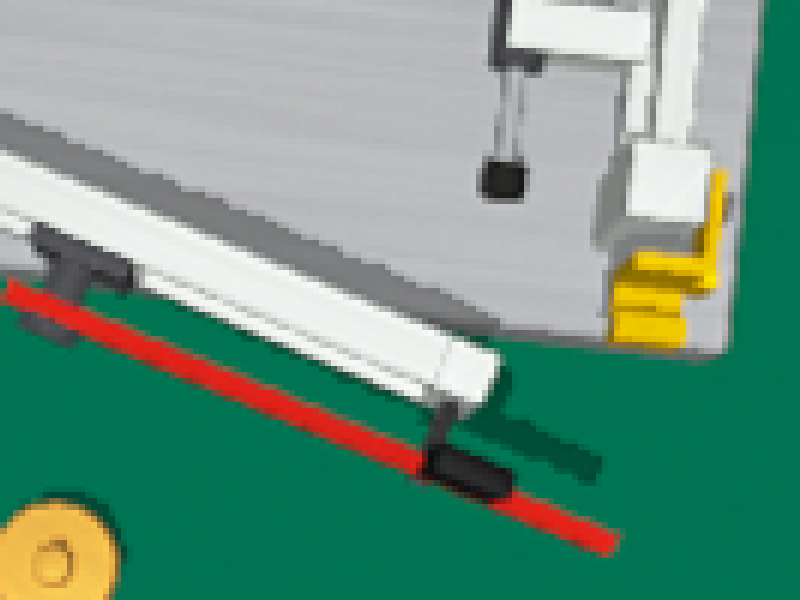

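The crops give usable corners. Scene: grip top ends at (497,65) and (572,103), bar end at (405,150). Top: grip top ends at (511,478) and (433,455), bar end at (618,540), lip top centre at (649,328), hinge end of the bar at (8,290).

```bash
cat > m.py <<'E'
from h import *
S=np.load('scene.npz');Tp=np.load('top.npz')
s=lambda x,y:(S['K'],S['T'],(170+x/8-.5,120+y/8-.5))
t=lambda x,y:(Tp['K'],Tp['T'],(225+x/6.015-.5,145+y/6-.5))
E
python3 - <<'E'
from m import *
for n,a,b in [('gripfree',s(497,66),t(511,480)),('gripped piv',s(572,103),t(433,457)),('barend top',s(407,150),t(616,541)),('post near',s(125,360),t(632,140)),('gate free corner robot-side top',s(477,285),t(495,352))]:
    p,e=tri([a,b]);print(n,p.round(1),np.round(e,1))
z=155
# bar direction from top view: red comps
c=Tp['c'];hsv=cv2.cvtColor(c,cv2.COLOR_RGB2HSV).astype(int)
m=((hsv[...,0]<6)|(hsv[...,0]>174))&(hsv[...,1]>170)&(hsv[...,2]>90)
yx=np.argwhere(m);yx=yx[(yx[:,1]>224)&(yx[:,1]<330)&(yx[:,0]>188)&(yx[:,0]<240)]
W=np.array([plane(Tp['K'],Tp['T'],q[::-1],z) for q in yx])[:,:2]
vx,vy,x0,y0=cv2.fitLine(W.astype(np.float32),cv2.DIST_L2,0,.01,.01).ravel()
pr=(W-[x0,y0])@[vx,vy];print('bar dir',vx,vy,np.degrees(np.arctan2(vy,vx)),(x0,y0),pr.min(),pr.max())
for n,q,zz in [('lip top c',t(649,328),158),('lip L',t(612,328),158),('lip R',t(686,328),158),('lip front',t(649,345),158),('lip back',t(649,312),158),('buffer',t(503,197),130)]:
    print(n,plane(*q,zz).round(1))
# tester y-dir from side rail of base edges: front edge of base z=58
a=plane(Tp['K'],Tp['T'],(238/800*512,283/600*384),58);b=plane(Tp['K'],Tp['T'],(540/800*512,319/600*384),58);print('front edge',a,b,np.linalg.norm(a-b))
for k in(S,Tp): print('cam',-k['T'][:3,:3].T@k['T'][:3,3])
E
```

```text
gripfree [522.8 -48.3 215.9] [1.5 1.5]
gripped piv [530.3 -21.3 217.7] [1.2 1.2]
barend top [504.  -92.8 150. ] [2.2 2.2]
post near [648.1 -95.6 200.9] [2.6 2.6]
gate free corner robot-side top [569.5 -41.3 175.1] [6.6 6.6]
bar dir 0.3735587 0.9276065 68.064735 (np.float32(551.11304), np.float32(27.968618)) -129.89429491675213 113.19676270119048
lip top c [ 583.6 -105.6  158. ]
lip L [583.4 -92.  158. ]
lip R [ 583.9 -119.3  158. ]
lip front [ 577.3 -105.7  158. ]
lip back [ 589.6 -105.6  158. ]
buffer [635.9 -53.9 130. ]
front edge [630.42380286 322.45074266  58.        ] [ 582.38379666 -151.68548606   58.        ] 476.56374765625975
cam [1051.68182024  235.27391359  761.3167313 ]
cam [ 472.61602749   45.43635987 1230.13745909]
```

Everything checks out:

- **Grip top:** measured at z of about 217, against 216 expected. Its centre is (526,-35).
- **Bar axis:** 68.1°.
- **Gate:** open by about 0.28 rad.
- **Keeper:** set roughly 6 mm out.

I'll go above the grip now.

>>> send_rows --commands '[[[10, -8, -30, -3], [40, -32, -36, -8], [85, -68, -36, -14], [130, -105, -36, -20], [175, -142, -36, -26], [220, -178, -36, -32], [265, -214, -36, -38], [310, -250, -36, -42], [350, -283, -36, -44], [390, -316, -36, -44], [425, -344, -36, -44], [450, -364, -36, -44], [462, -374, -36, -44], [465, -376, -36, -44], [465, -376, -36, -44], [465, -376, -36, -44], [465, -376, -36, -44]]]' --grip 60

```text
time: 2.22
tcp_pos: [526.1, -36.4, 250.0]
eef_rot: [0.0, 0.828, 0.561, 0.0]
contact_force: [0.3, -0.2, -0.0]
finger_gap: 0.659
grip_force: 0.0
```

>>> send_rows --commands '[[[0, 0, 15, 0], [0, 0, 35, 0], [0, 0, 52, 0], [0, 0, 62, 0], [0, 0, 68, 0], [0, 0, 68, 0], [0, 0, 68, 0]]]'

```text
time: 3.1
tcp_pos: [526.5, -35.8, 182.3]
eef_rot: [0.0, 0.828, 0.561, 0.0]
contact_force: [-0.3, -0.4, -0.0]
finger_gap: 0.656
grip_force: 0.0
```

```bash
python3 - <<'E'
from h import *
o=[]
for n,(x0,y0,w,h) in {"scene":(170,100,133,100),"top":(225,145,133,100)}.items():
    c,K,T=grab(n); o.append(cv2.resize(c[y0:y0+h,x0:x0+w,::-1],(400,300),interpolation=cv2.INTER_CUBIC))
cv2.imwrite('pics/g1.png',np.hstack(o))
s=robot.get_state();print(s['tcp_pos'],s['contact_force'],s['qpos'])
E
```

```text
[526.53361817 -35.79426323 182.37848023] [-0.17769128 -0.00721016  0.29269419] [-1.81065100e-01  3.93263954e-01  1.62562934e+00  2.41453506e-05
  1.12183220e+00  1.97972056e-01]
```

View pics/g1.png

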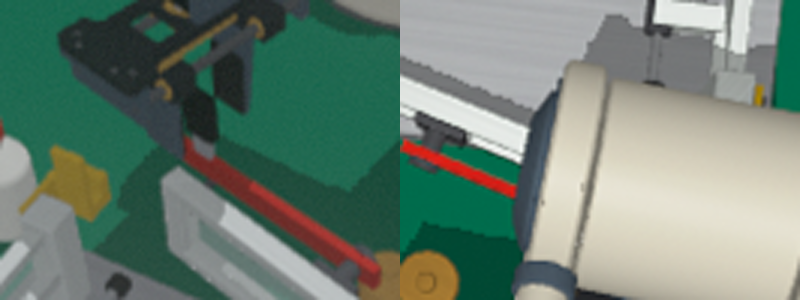

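The grip, at about (205,115) in the left half, stands between the two fingers. Now I'll close.

>>> send_rows --commands '[[[0, 0, 0, 0], [0, 0, 0, 0], [0, 0, 0, 0], [0, 0, 0, 0], [0, 0, 0, 0], [0, 0, 0, 0]]]' --grip 0

```text
time: 3.95
tcp_pos: [526.3, -35.7, 181.9]
eef_rot: [-0.0, 0.828, 0.561, -0.0]
contact_force: [0.1, 0.6, -0.4]
finger_gap: 0.132
grip_force: 30.0
```

>>> send_rows --commands '[[[1, 0, -4, 0], [3, 0, -9, 0], [4.5, 0, -14, 0], [6.5, 0, -19, 0], [8.5, 0, -24, 0], [10.5, 0, -28, 0], [10.5, 0, -28, 0], [10.5, 0, -28, 0]]]'

```text
time: 4.95
tcp_pos: [530.3, -25.7, 210.1]
eef_rot: [-0.0, 0.828, 0.561, 0.0]
contact_force: [3.3, 4.9, -4.0]
finger_gap: 0.129
grip_force: 30.0
```

```bash
cat > g.py <<'E'
from h import *
# gate arc about hinge from current pose: rows of tool x,y,turn per gate step, from angle a0
def arc(a0,angs,H=np.array([674.9,232.7]),ty=84.2):
    s=robot.get_state();p=s['tcp_pos'][:2];q=s['eef_rot'];al=2*np.arctan2(q[2],q[1])
    X=np.array([np.cos(al),np.sin(al)]);Y=np.array([X[1],-X[0]])
    print('t',s['time'],p.round(1),s['tcp_pos'][2].round(1),'F gate-normal,along:',round(s['contact_force'][:2]@Y,1),round(s['contact_force'][:2]@X,1),s['contact_force'].round(1),'toolx deg',round(np.degrees(al),2),'rad',np.linalg.norm(p-H).round(1))
    for a in angs:
        r=a0-a; R=np.array([[np.cos(r),-np.sin(r)],[np.sin(r),np.cos(r)]]); d=H+R@(p-H)-p
        print(a,np.round([d@X,d@Y,-np.degrees(r)],1))
E
python3 -c "
from g import *
arc(.282,[.26,.23,.2,.17,.14,.11,.08,.06,.04,.02,0])"
```

```text
t 4.95 [530.3 -25.7] 210.1 F gate-normal,along: 1.2 5.8 [ 3.3  4.9 -4. ] toolx deg 68.28 rad 296.1
0.26 [-0.8  6.5 -1.3]
0.23 [-1.6 15.3 -3. ]
0.2 [-2.2 24.2 -4.7]
0.17 [-2.5 33.1 -6.4]
0.14 [-2.5 41.9 -8.1]
0.11 [-2.3 50.8 -9.9]
0.08 [ -1.8  59.7 -11.6]
0.06 [ -1.3  65.6 -12.7]
0.04 [ -0.7  71.5 -13.9]
0.02 [ -0.   77.4 -15. ]
0 [  0.8  83.2 -16.2]
```

>>> send_rows --commands '[[[-0.4, 3, 0, -0.6], [-0.8, 6.5, 0, -1.3], [-1.2, 11, 0, -2.1], [-1.6, 15.3, 0, -3], [-1.9, 19.7, 0, -3.8], [-2.2, 24.2, 0, -4.7], [-2.4, 28.6, 0, -5.5], [-2.5, 33.1, 0, -6.4], [-2.5, 37.5, 0, -7.3], [-2.5, 41.9, 0, -8.1], [-2.4, 46.4, 0, -9], [-2.3, 50.8, 0, -9.9], [-2.1, 54, 0, -10.5], [-2, 57, 0, -11], [-2, 57, 0, -11], [-2, 57, 0, -11]]]'

```text
time: 6.95
tcp_pos: [582.4, -48.5, 210.1]
eef_rot: [-0.0, 0.77, 0.638, 0.0]
contact_force: [1.0, 5.7, -2.8]
finger_gap: 0.134
grip_force: 30.0
```

```bash
python3 - <<'E'
from g import *
arc(.09,[.08,.07,.06,.05,.04,.03,.02,.01,0])
o=[]
for n,(x0,y0,w,h) in {"scene":(160,110,80,60),"top":(260,145,133,100)}.items():
    c,K,T=grab(n); o.append(cv2.resize(c[y0:y0+h,x0:x0+w,::-1],(400,300),interpolation=cv2.INTER_CUBIC))
cv2.imwrite('pics/g2.png',np.hstack(o))
E
```

```text
t 6.95 [582.4 -48.5] 210.1 F gate-normal,along: -0.1 5.8 [ 1.   5.7 -2.8] toolx deg 79.29 rad 296.0
0.08 [-0.4  2.9 -0.6]
0.07 [-0.7  5.9 -1.1]
0.06 [-1.   8.8 -1.7]
0.05 [-1.3 11.8 -2.3]
0.04 [-1.6 14.7 -2.9]
0.03 [-1.8 17.7 -3.4]
0.02 [-2.  20.6 -4. ]
0.01 [-2.1 23.6 -4.6]
0 [-2.3 26.5 -5.2]
```

View pics/g2.png

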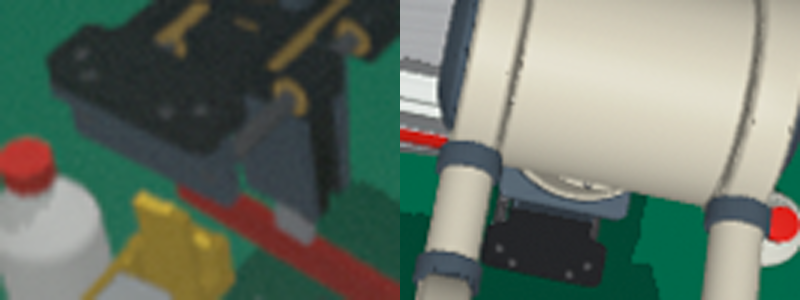

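The left view shows the raised bar still outside the keeper. I'll ease in to the buffer.

>>> send_rows --commands '[[[-0.3, 1.5, 0, -0.3], [-0.4, 3, 0, -0.6], [-0.6, 4.5, 0, -0.9], [-0.7, 6, 0, -1.1], [-0.9, 7.5, 0, -1.4], [-1, 9, 0, -1.7], [-1.2, 10.5, 0, -2], [-1.3, 12, 0, -2.3], [-1.3, 12, 0, -2.3], [-1.3, 12, 0, -2.3]]]'

```text
time: 8.3
tcp_pos: [593.3, -51.8, 209.9]
eef_rot: [-0.001, 0.757, 0.653, -0.0]
contact_force: [-2.4, 5.5, -1.6]
finger_gap: 0.124
grip_force: 30.0
```

```bash
python3 -c "
from g import *
arc(.05,[.04,.03,.02,.01,0])"
```

```text
t 8.3 [593.3 -51.8] 209.9 F gate-normal,along: -3.2 5.1 [-2.4  5.5 -1.6] toolx deg 81.58 rad 296.0
0.04 [-0.4  2.9 -0.6]
0.03 [-0.7  5.9 -1.1]
0.02 [-1.   8.8 -1.7]
0.01 [-1.3 11.8 -2.3]
0 [-1.6 14.7 -2.9]
```

>>> send_rows --commands '[[[-0.1, 1, 0, -0.2], [-0.3, 2, 0, -0.4], [-0.4, 3, 0, -0.6], [-0.5, 4, 0, -0.8], [-0.6, 5, 0, -1], [-0.7, 6, 0, -1.1], [-0.7, 6, 0, -1.1], [-0.7, 6, 0, -1.1]]]'

```text
time: 9.3
tcp_pos: [598.9, -53.4, 209.8]
eef_rot: [-0.001, 0.751, 0.661, -0.0]
contact_force: [-4.0, 6.0, -2.2]
finger_gap: 0.13
grip_force: 30.0
```

```bash
python3 -c "
from g import *
arc(.03,[.02,.01,0])"
```

```text
t 9.3 [598.9 -53.4] 209.8 F gate-normal,along: -4.7 5.4 [-4.   6.  -2.2] toolx deg 82.68 rad 296.0
0.02 [-0.4  2.9 -0.6]
0.01 [-0.7  5.9 -1.1]
0 [-1.   8.8 -1.7]
```

>>> send_rows --commands '[[[-0.1, 0.7, 0, -0.15], [-0.2, 1.4, 0, -0.3], [-0.3, 2, 0, -0.4], [-0.3, 2, 0, -0.4], [-0.3, 2, 0, -0.4]]]'

```text
time: 9.93
tcp_pos: [600.8, -53.9, 209.8]
eef_rot: [-0.001, 0.748, 0.663, -0.0]
contact_force: [-4.3, 5.9, -1.6]
finger_gap: 0.131
grip_force: 30.0
```

>>> send_rows --commands '[[[-0.1, 0.7, 0, -0.15], [-0.2, 1.4, 0, -0.3], [-0.3, 2, 0, -0.4], [-0.3, 2, 0, -0.4], [-0.3, 2, 0, -0.4]]]'

```text
time: 10.55
tcp_pos: [602.1, -54.2, 209.7]
eef_rot: [-0.002, 0.746, 0.666, -0.001]
contact_force: [-8.2, 7.1, 1.2]
finger_gap: 0.13
grip_force: 30.0
```

The normal force jumped from about 4.9 to 8.5 N with less travel than commanded, at a gate angle of about 0.02. That means the bar has met the back plate. I'll ease off 0.5 mm and lower gently.

>>> send_rows --commands '[[[-0.5, -0.5, 1, 0], [-1, -0.5, 2.3, 0], [-1.5, -0.5, 3.5, 0], [-2, -0.5, 4.6, 0], [-2.6, -0.5, 5.8, 0], [-3.1, -0.5, 7, 0], [-3.6, -0.5, 8.1, 0], [-4.1, -0.5, 9.2, 0], [-4.1, -0.5, 9.2, 0]]]'

```text
time: 11.68
tcp_pos: [601.5, -59.0, 200.7]
eef_rot: [-0.001, 0.746, 0.666, -0.001]
contact_force: [-6.7, 1.8, 0.3]
finger_gap: 0.127
grip_force: 30.0
```

>>> send_rows --commands '[[[-0.4, 0, 1, 0], [-0.8, 0, 2, 0], [-1.2, 0, 3, 0], [-1.6, 0, 4, 0], [-2, 0, 5, 0], [-2.2, 0, 6, 0], [-2.2, 0, 6, 0]]]'

```text
time: 12.55
tcp_pos: [601.2, -61.5, 194.8]
eef_rot: [-0.001, 0.746, 0.666, -0.001]
contact_force: [-7.8, -0.5, 2.5]
finger_gap: 0.132
grip_force: 30.0
```

>>> send_rows --commands '[[[-0.3, 0, 0.8, 0], [-0.6, 0, 1.6, 0], [-0.9, 0, 2.4, 0], [-1.2, 0, 3.2, 0], [-1.2, 0, 3.2, 0]]]'

```text
time: 13.18
tcp_pos: [601.1, -62.8, 191.6]
eef_rot: [-0.001, 0.746, 0.666, -0.001]
contact_force: [-7.5, 0.1, 2.2]
finger_gap: 0.127
grip_force: 30.0
```

>>> send_rows --commands '[[[-0.2, -0.3, 0.6, 0], [-0.4, -0.3, 1.2, 0], [-0.6, -0.3, 1.8, 0], [-0.7, -0.3, 2.2, 0], [-0.7, -0.3, 2.2, 0]]]'

```text
time: 13.8
tcp_pos: [601.1, -63.2, 190.6]
eef_rot: [-0.0, 0.746, 0.666, -0.0]
contact_force: [-10.8, 2.6, 16.9]
finger_gap: 0.132
grip_force: 30.0
```

The bar has bottomed at z 190.6, against 190 predicted for latch 0. Next I'll relieve the down-load and let the gate settle out against the lip.

>>> send_rows --commands '[[[0, -0.5, -0.6, 0], [0, -1, -1, 0], [0, -1.5, -1, 0], [0, -2, -1, 0], [0, -2.5, -1, 0], [0, -2.5, -1, 0]]]'

```text
time: 14.55
tcp_pos: [600.0, -62.9, 190.6]
eef_rot: [0.0, 0.746, 0.666, 0.0]
contact_force: [1.4, 2.9, 4.9]
finger_gap: 0.133
grip_force: 30.0
```

It's held by the lip now, since the normal force has reversed sign. Now I'll release and go straight up.

>>> send_rows --commands '[[[0, 0, 0, 0], [0, 0, 0, 0], [0, 0, 0, 0], [0, 0, 0, 0], [0, 0, 0, 0], [0, 0, 0, 0]]]' --grip 50

```text
time: 15.3
tcp_pos: [599.4, -62.9, 190.3]
eef_rot: [0.0, 0.746, 0.666, 0.0]
contact_force: [0.1, -0.0, 0.2]
finger_gap: 0.548
grip_force: 0.0
```

>>> send_rows --commands '[[[0, 0, -5, 0], [0, 0, -15, 0], [0, 0, -30, 0], [0, 0, -50, 0], [0, 0, -75, 0], [-20, -30, -95, 0], [-50, -75, -100, 0], [-85, -125, -100, 0], [-120, -175, -100, 0], [-150, -215, -100, 0], [-165, -240, -100, 0], [-165, -240, -100, 0], [-165, -240, -100, 0]]]'

```text
time: 16.92
tcp_pos: [342.9, -199.7, 291.0]
eef_rot: [0.001, 0.746, 0.666, 0.0]
contact_force: [-0.4, -0.7, 0.0]
finger_gap: 0.553
grip_force: 0.0
```

```bash
python3 - <<'E'
from h import *
o=[]
for n,(x0,y0,w,h) in {"scene":(160,110,160,120),"top":(225,125,160,120)}.items():
    c,K,T=grab(n); np.savez(n+'2',c=c,K=K,T=T);o.append(cv2.resize(c[y0:y0+h,x0:x0+w,::-1],(400,300),interpolation=cv2.INTER_CUBIC))
cv2.imwrite('pics/g3.png',np.hstack(o))
E
```

```text
(no output)
```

View pics/g3.png

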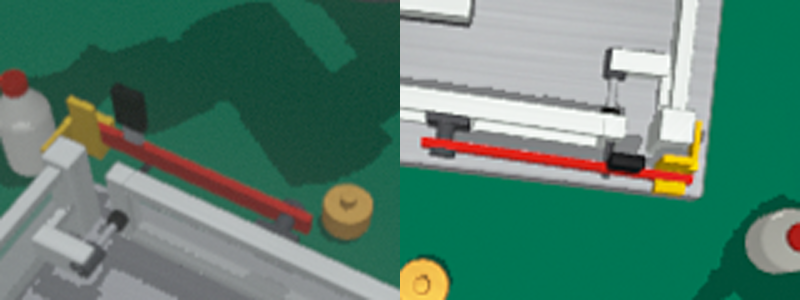

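The gate is shut. In the top view (right half) the bar tip, at about (690,178), lies between the lip (672,188) and the back plate (685,160). The weight and bottle haven't moved. I'll hand it in.

```bash
python3 -c "
from station import workorder
print(workorder.close_job())"
```

```text
the job is handed in; nothing more can be done
None
```

The gate is shut and latched with the bar at the bottom of the keeper's notch. The arm is clear and the job was handed in at about 17 s; the hand-in returned no verdict.

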